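Load a row of tins into the tin rack

TASK

Set the spare tin in line behind the three tins that stand in front of the tin rack, at the end of the row away from the rack, and slide all four in as one straight row until the first is pressed firmly on the sprung stop hidden under the rack's cover. Feel for the stop: keep pressing for a moment once its spring gives a few millimetres, but do not drive it to its end. Then let go and leave the row closed up, straight and resting on the stop, with the other things on the bench left where they are.

Things in the scene. Friction and masses are not known exactly. Their poses are not given: they have to be found in the camera images.
- rack: low wooden tin rack fixed on a board, open at one end, 210 mm long, 70 mm wide, 29 mm high; the tins slide in on the board. Origin: on the board's top at the centre of the flared mouth; +x points along the lane, the way the tins go in. Lane 46 mm wide from x = 30 mm on; before that two guides 18 mm high flare to 66 mm. With the row home the fourth tin stays outside.
- tin1: flat metal tin of paste with a lid, 36 x 50 x 20 mm, about 0.12 kg; origin at the centre of its underside, its y axis along its 50 mm side. The first of the row, nearest the rack; it stands 30 to 60 mm before the mouth, its 50 mm side roughly along the lane. One tin slides on the board with roughly 1 N.
- tin2: the same kind of tin, second of the row, with a gap of some 5 to 10 mm to the first
- tin3: the same kind of tin, third of the row, farthest from the rack, with a gap of some 5 to 10 mm to the second
- spare_tin: the same kind of tin, standing alone on the bench (not on the board) on the far side of the row from the robot, at any angle; it becomes the fourth of the row. It can be gripped across its 36 mm width and may be held while it pushes the row
- flux_jar: small glass jar of green flux, 40 mm wide, 39 mm high, beyond the rack: not to be disturbed
- wax_tin: round wooden lidded box, 63 mm wide, 23 mm high, beside the row on its far side: not to be disturbed
- green_bottle: small green bottle, 26 x 34 mm, 82 mm high, by the rack on the robot's side: not to be disturbed
- rack_cover (a point): top centre of the front edge of the rack's plywood cover, 29 mm above the board, 40 mm in from the mouth; the cover's underside is 24 mm above the board and hides all behind it
- stop_nearest (a point): point in the lane 115 mm in from the mouth. The face of the hidden sprung stop is clamped anywhere from here to 30 mm farther in; it must be felt. It gives 1 mm per 1.5 N (no preload, well damped: go under 20 mm/s) and bottoms hard after 14 mm (21 N). Wanted: the first tin pressing on it with 6 to 18 N for half a second; friction of the row (up to 1 N a tin) adds to this
- board: flat grey board fixed on the bench, 520 x 84 x 6 mm, under the rack and the row; origin on the bench below the rack's origin, same axes; it runs from x = -310 to 210 mm
Things that resemble listed ones, but are neither listed nor needed, are in the scene too. What is shaped like the spare_tin but orange is not meant. Leave any orange look-alike of the tin1 alone.

How it is judged:
By the outcome, as a careful person would: the job done as asked, in the order asked, and still so for the second after the job is handed in, with the robot touching nothing.
It also fails if it takes over 64 s, if anything falls off the work surface, if the arm or the gripper's body presses on something with over 40 N, if the wrist force passes 120 N, or if a joint passes its speed limit or range.

ROBOT

A 7-joint arm with a two-finger parallel gripper is mounted at the origin on a cart in front of the work surface, level with it; the furniture and walls round the work are solid. World frame = base frame: x ahead of the robot, y to its left, z up, the work surface at z = 0. Lengths are in mm, angles in rad, forces in N, time in s.
With the tool pointing down it reaches from about 350 to 900 mm from the base axis. Payload 19.9 kg.
Tool frame: the origin (TCP) lies midway between the tips of the shut fingers; the grasp point (between the pads) lies 19 mm behind it; z points along the fingers, x is the direction in which the jaws open and shut, and the axes are right-handed (so a half turn about z gives the same grasp; the last joint's range is limited). The gripper opens to 85 mm and grips with 20 to 120 N. Pads are 22 mm wide; open, the fingers measure 114 mm over their backs; the gripper's body (76 mm by 85 mm) begins 54 mm behind the grasp point. The pads swing forward as they close: fully open they stand 13 mm farther back than shut.
Start: joints at [-1.321, 0.417, -0.01, 1.614, 0.005, 1.111, -0.053], TCP at [179.189, 598.743, 231.26] pointing down, gripper open.
Joint ranges: [-2.81, 2.81], [-0.39, 2.02], [-1.27, 1.25], [0.06, 2.57], [-1.19, 4.33], [0.19, 2], [-2.82, 2.82]. Speed limits (rad/s): [1.89, 1.89, 2.39, 2.39, 3.01, 3.01, 3.01].

INTERFACE

Orientations are given as [roll, pitch, yaw] about the fixed x, y, z axes, in that order (R = Rz(yaw) Ry(pitch) Rx(roll)).
In Python, from cell import bot gives the robot as it stands. The module is installed in compiled form; this text tells all that it offers. Calls block until the motion is done:
- bot.move_to(position, orientation): joint-space move of the TCP to a pose.
- bot.line_to(position, orientation=None, rate=150, threshold=None): straight line of the TCP; orientation=None keeps the orientation; rate is the mean speed in mm/s. With threshold (N) it stops when the force on the tool has changed by that much, and returns True; else False.
- bot.move_joints(angles): joint-space move.
- bot.move_gripper(opening, grip_force=None): finger opening in mm; grip_force is the grip in N (None keeps the last); returns when the fingers have stopped.
- bot.dwell(seconds).
- bot.ik(position, orientation): joint angles nearest the present ones, or None.
- bot.observe(): the state.
- bot.read_camera(name): name is "side" or "top" or "wrist"; returns the picture (480x640x3 uint8, red, green, blue); there is no depth.
- bot.camera_params(name): a dict with "fovy" (degrees; the focal length in pixels is half the picture's height over the tangent of half this angle, whatever the lens; pixels are square), "cx", "cy" (the principal point, pixels), "xyz" and "rotation" of the camera in the world. Camera axes: x right, y down, z forward; pixel columns grow to the right and rows downward; lengths in mm; the calibration is good to about 2 mm. A picture is of the moment at which its call begins: read the wrist's pose just before it. camera_params takes no time and is no camera call; for the wrist camera it gives the pose at the moment of the call.
A pose or a line that the arm cannot do raises bot.IKError and nothing moves.
- bot.hand_in(): hands the job in, once; it reports no verdict.
The state is a dict: "time": time; "joint_pos": joint angles; "dq": joint speeds; "joint_torque": joint torques, N m; "eef_pos": TCP position; "eef_rot": TCP orientation; "force": force on the tool from outside, world axes, zero at the start; "ft_torque": the same for the moment, N m; "gripper_width": finger opening in mm.
Only numpy, scipy, OpenCV 4.12 (cv2) and the standard library are available. Lean on these libraries where they do the work, as an engineer would, in place of code of your own. Each camera call takes 0.05 s, during which the arm holds its last target. There are 200 camera calls.

## Working session

There is one attempt and no reset: what is moved stays moved. The work goes in short steps, each a Python script; the robot and the scene stay as the last script left them, time stands still between calls to the robot, and variables do not carry over. Pictures are saved under pics/ and viewed, about 8 in all and at most 12, crops included, and the job is handed in when it is done.

```bash
mkdir -p pics; ls
python3 - <<'E'
from cell import bot
import cv2
for n in ("top","side"):
    p=bot.camera_params(n); print(n,p)
    cv2.imwrite(f"pics/{n}0.png",bot.read_camera(n)[:,:,::-1])
print(bot.camera_params("wrist"))
o=bot.observe();print(o["time"],o["eef_pos"],o["eef_rot"],o["force"],o["gripper_width"])
E
```

```text
pics
top {'fovy': 46.46876577832062, 'cx': 320.70065093804175, 'cy': 239.14077490420445, 'xyz': array([ 323.76301399, -117.64405721, 1151.52231847]), 'rotation': array([-2.93448958e+00, -1.53889299e-03, -1.54454894e+00])}
side {'fovy': 52.5179852375623, 'cx': 319.77388447355304, 'cy': 237.28471317857876, 'xyz': array([316.93575585, 607.4910978 , 613.33920685]), 'rotation': array([-2.20275438, -0.02088128, -2.8187609 ])}
{'fovy': 67.44574377215945, 'cx': 312.93431189398586, 'cy': 241.91467876632436, 'xyz': array([110.07243774, 619.85790269, 373.22620799]), 'rotation': array([2.85412336e+00, 5.16598139e-04, 1.27983471e+00])}
0.1 [179.10228769 598.46249167 230.73318325] [3.14150423e+00 1.10155919e-03 1.28002870e+00] [ 0.27714772 -0.46171464 -0.05907654] 85.20959350164414
```

View pics/top0.png

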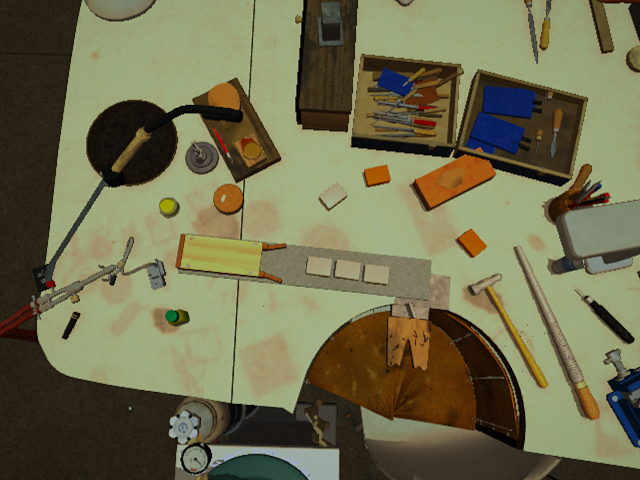

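View pics/side0.png

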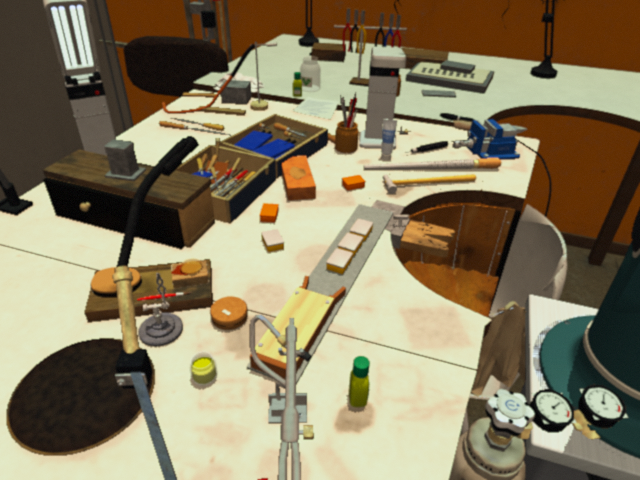

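Tins of the row at (319,266), (348,271), (376,274). Three things are shaped like the spare: a white one at (333,196), and orange ones at (376,176) and (472,243). The white one fits because it isn't orange. I'll confirm it in a crop and measure.

```bash
cat > h.py <<'E'
import numpy as np, cv2
from scipy.spatial.transform import Rotation as R
from cell import bot
def px2w(p,uv,z):
    f=240/np.tan(np.radians(p["fovy"]/2)); uv=np.atleast_2d(uv).astype(float)
    d=np.c_[(uv[:,0]-p["cx"])/f,(uv[:,1]-p["cy"])/f,np.ones(len(uv))]@R.from_euler("xyz",p["rotation"]).as_matrix().T
    return p["xyz"]+d*((z-p["xyz"][2])/d[:,2])[:,None]
def w2px(p,X):
    f=240/np.tan(np.radians(p["fovy"]/2))
    c=(np.atleast_2d(X)-p["xyz"])@R.from_euler("xyz",p["rotation"]).as_matrix()
    return np.c_[p["cx"]+f*c[:,0]/c[:,2],p["cy"]+f*c[:,1]/c[:,2]]
def save(n,im): cv2.imwrite(f"pics/{n}.png",im[:,:,::-1])
E
python3 - <<'E'
from h import *
im=cv2.imread("pics/top0.png")[:,:,::-1]; p=bot.camera_params("top")
for n,uv,z in [("t1",(319,266),26),("t2",(348,271),26),("t3",(376,274),26),("spare",(333,196),20),("wax",(228,198),23),("flux",(168,206),39),("bottle",(176,317),60),
  ("board corners",(431,261),6),("",(429,299),6),("clampend",(450,290),10),("rack cover BL",(182,235),35),("",(178,268),35),("",(263,243),35),("",(261,277),35),("guidetip",(286,245),24),("",(281,282),24)]:
    print(n,px2w(p,uv,z)[0].round(0))
c=cv2.resize(im[160:320,170:470],None,fx=2.66,fy=2.66,interpolation=cv2.INTER_CUBIC); save("crop0",c)
E
```

```text
t1 [ 504. -111.   26.]
t2 [ 496. -170.   26.]
t3 [ 491. -227.   26.]
spare [ 655. -137.   20.]
wax [644.  83.  23.]
flux [619. 203.  39.]
bottle [392. 163.  60.]
board corners [ 524. -343.    6.]
 [ 445. -338.    6.]
clampend [ 464. -381.   10.]
rack cover BL [559. 170.  35.]
 [491. 173.  35.]
 [547.   4.  35.]
 [477.   5.  35.]
guidetip [546. -42.  24.]
 [470. -35.  24.]
```

View pics/crop0.png

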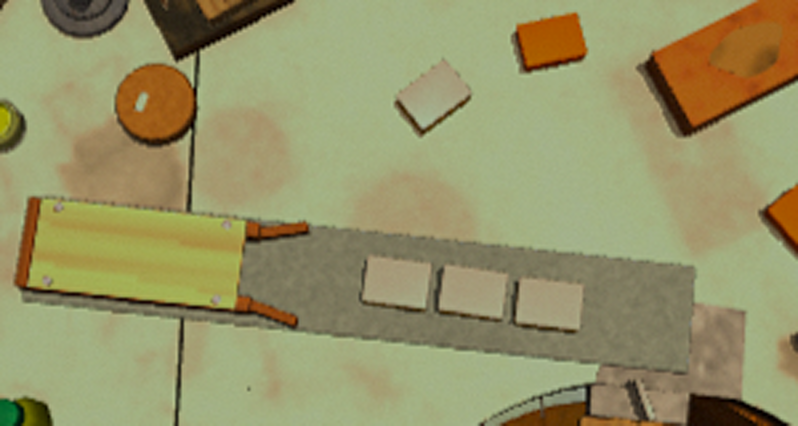

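The crop confirms the white spare at top-image (333,196), tilted on the bare bench, and the orange look-alikes are clearly different. Next is one wrist view from above the row and the spare.

Run:
```python
from h import *
bot.line_to([179,599,330],rate=300)
print(bot.observe()["time"])
bot.move_to([560,-105,260],[np.pi,0,-0.08])
o=bot.observe();print(o["time"],o["eef_pos"],o["eef_rot"],o["joint_pos"],o["force"])
p=bot.camera_params("wrist"); im=bot.read_camera("wrist"); save("w1",im)
import pickle; pickle.dump(p,open("w1.pkl","wb")); print(p)
```

```text
0.575
3.4 [ 560.25718648 -104.15975667  259.9320849 ] [-3.14142668e+00  8.94290403e-05 -7.84684168e-02] [-0.60688221  0.42933371  0.96935166  1.74503577 -0.38200757  1.1707494
  0.39415666] [ 0.80727573 -0.08011103 -1.23127142]
{'fovy': 67.44574377215945, 'cx': 312.93431189398586, 'cy': 241.91467876632436, 'xyz': array([566.16102149, -31.56022134, 402.44146256]), 'rotation': array([ 2.85419668e+00,  9.44275821e-04, -7.86893185e-02])}
```

View pics/w1.png

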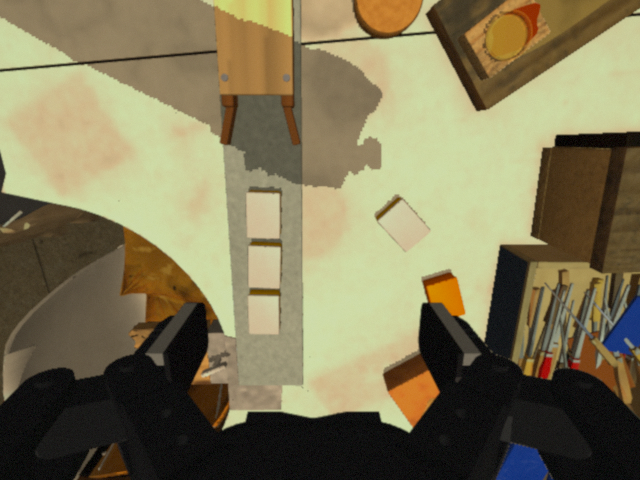

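Run:
```python
from h import *; import pickle
im=cv2.imread("pics/w1.png")[:,:,::-1]; p=pickle.load(open("w1.pkl","rb"))
for u,v in [(263,213),(404,224),(440,180),(350,225),(290,350),(310,250),(388,212)]: print((u,v),im[v,u],end=" ")
print()
i=im.astype(int); m=((i[...,0]>i[...,1]+4)&(i[...,0]>190)&(i[...,2]>170)).astype(np.uint8)
m=cv2.morphologyEx(m,cv2.MORPH_OPEN,np.ones((3,3)))
n,l,s,c=cv2.connectedComponentsWithStats(m)
for k in range(1,n):
    if 300<s[k,4]<4000 and 200<c[k,0]<460:
        pts=np.argwhere(l==k)[:,::-1]
        z=20 if c[k,0]>350 else 26
        w=px2w(p,pts,z)[:,:2].astype(np.float32); r=cv2.minAreaRect(w)
        b=cv2.boxPoints(r); e=b[1]-b[0]; e2=b[2]-b[1]; L=e if np.hypot(*e)>np.hypot(*e2) else e2
        print(c[k].round(1),s[k,4],"centre",w.mean(0).round(1),np.round(r[0],1),"size",np.round(r[1],1),"long dir",(np.arctan2(L[1],L[0])%np.pi).round(3))
# board edges, rack
for nm,uv,z in [("board R edge",[(302,180),(303,384)],6),("board L edge",[(228,150),(237,384)],6),("cover front",[(219,95),(295,95)],35),("rack wall R",[(294,0),(295,95)],35),("wall L",[(216,0),(219,95)],35),("guides inner tip",[(229,143),(294,143)],24),("guide inner root",[(235,97),(284,97)],24),("wax low edge",[(388,38)],23)]:
    print(nm,px2w(p,uv,z)[:,:2].round(1).tolist())
g=lambda a:cv2.resize(a,None,fx=4,fy=4,interpolation=cv2.INTER_CUBIC)
save("w1a",np.hstack([g(im[85:150,205:315]),]))
a=g(im[80:230,210:310]); b=g(im[180:330,350:450]); save("w1b",np.hstack([a,b]))
```

```text
(263, 213) [209 194 157] (404, 224) [209 201 162] (440, 180) [206 216 161] (350, 225) [205 201 151] (290, 350) [150 147 116] (310, 250) [205 187 141] (388, 212) [197 189 154] 
board R edge [[550.2, -77.0], [528.5, -339.6]]
board L edge [[474.1, -39.1], [442.8, -332.9]]
cover front [[479.7, 12.4], [551.7, 6.7]]
rack wall R [[558.1, 85.1], [551.7, 6.7]]
wall L [[489.0, 90.5], [479.7, 12.4]]
guides inner tip [[480.3, -32.0], [546.1, -37.2]]
guide inner root [[492.5, 10.7], [540.4, 6.9]]
wax low edge [[643.3, 50.9]]
```

View pics/w1b.png

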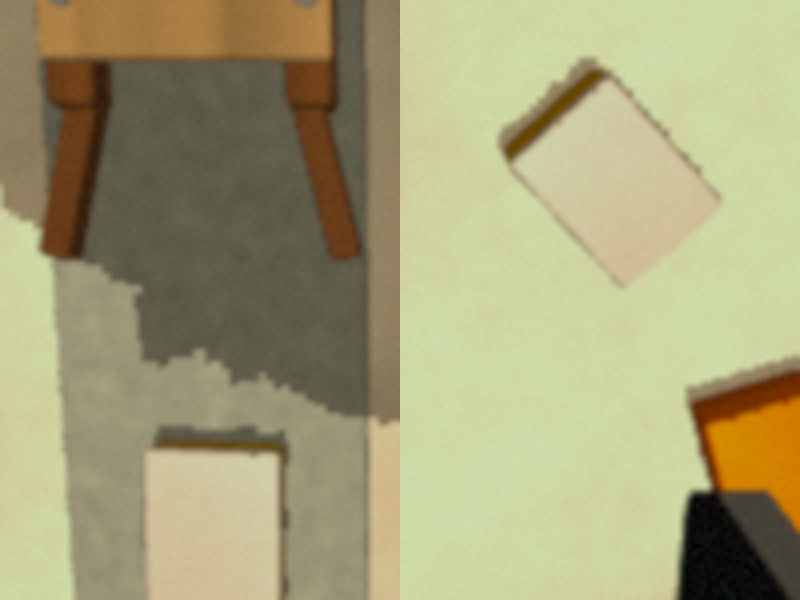

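The crop shows the spare's top corners at w1 pixels (402,199), (430,230.5), (406,252) and (378,220), and the guide tips at (230,144) and (293,144).

Run:
```python
from h import *; import pickle
im=cv2.imread("pics/w1.png")[:,:,::-1]; p=pickle.load(open("w1.pkl","rb"))
i=im.astype(int); m=np.zeros(im.shape[:2],np.uint8)
m[180:340,238:288]=(i[180:340,238:288,0]>183)
n,l,s,c=cv2.connectedComponentsWithStats(cv2.morphologyEx(m,cv2.MORPH_OPEN,np.ones((3,3))))
def rep(nm,w):
    r=cv2.minAreaRect(w.astype(np.float32)); b=cv2.boxPoints(r); e=b[1]-b[0]; e2=b[2]-b[1]; L=e if np.hypot(*e)>np.hypot(*e2) else e2
    print(nm,"centre",w.mean(0).round(1),np.round(r[0],1),"size",np.round(r[1],1),"long dir",(np.arctan2(L[1],L[0])%np.pi).round(3))
for k in range(1,n):
    if s[k,4]>300: rep(c[k].round(1),px2w(p,np.argwhere(l==k)[:,::-1],26)[:,:2])
rep("spare",px2w(p,[(402,199.2),(430,230.5),(406,251.8),(377.8,220)],20)[:,:2])
print("tips",px2w(p,[(230,144.5),(293,144.5)],24)[:,:2].round(1).tolist(),"cover",px2w(p,[(220,94.2),(293.5,94.2)],35)[:,:2].round(1).tolist())
# board edges at several rows: gradient in G channel, right edge
gr=cv2.GaussianBlur(im,(3,3),0).astype(int).sum(2)
for a,b,nm,rows in [(292,312,"R",range(200,375,12)),(222,245,"L",range(160,290,10))]:
    uv=[(a+np.argmax(np.abs(np.diff(gr[v,a:b])))+1,v) for v in rows]
    w=px2w(p,uv,6)[:,:2]; d=np.polyfit(w[:,1],w[:,0],1); print(nm,d,np.std(w[:,0]-np.polyval(d,w[:,1])).round(2),np.polyval(d,-150).round(1),"angle",(np.pi/2-np.arctan(d[0])).round(4))
for y,x in [(-343,524),(-338,445)]: pass
```

```text
[262.3 215.1] centre [ 505.5 -108.6] [ 505.3 -108.9] size [48.4 33.8] long dir 1.465
[263.9 266.7] centre [ 500.3 -167.1] [ 500.5 -167.4] size [48.1 33.9] long dir 1.447
[262.8 314.6] centre [ 492.1 -225.8] [ 492.1 -225.9] size [47.7 34.5] long dir 1.493
spare centre [ 657.7 -133.5] [ 658.1 -133.7] size [34.7 49.4] long dir 2.237
tips [[481.1, -33.5], [544.9, -38.5]] cover [[480.7, 13.1], [550.4, 7.6]]
R [8.52708378e-02 5.57686313e+02] 0.43 544.9 angle 1.4857
L [1.40503189e-01 4.80873299e+02] 5.16 459.8 angle 1.4312
```

Lane line: centre (513,-36), direction 1.489 rad. The tins sit up to 5 mm off it, so I'll first square each one on the lane line with a light squeeze.

```bash
cat >> h.py <<'E'
A=1.489; YAW=A-np.pi/2; D=np.array([np.cos(A),np.sin(A)]); O=np.array([513.,-36.])
def P(s,z): return [*(O+s*D),z]
def S(xy): return float((np.array(xy[:2])-O)@D)
def N(xy): d=np.array(xy[:2])-O; return float(d[0]*D[1]-d[1]*D[0])
DOWN=lambda y:[np.pi,0,y]
E
python3 - <<'E'
from h import *
print([ (round(S(t),1),round(N(t),1)) for t in [(505.5,-108.6),(500.3,-167.1),(492.1,-225.8)]])
bot.move_gripper(60,20)
bot.move_to(P(S((505.5,-108.6)),70),DOWN(YAW)); print(bot.observe()["time"])
for t in [(505.5,-108.6),(500.3,-167.1),(492.1,-225.8)]:
    s=S(t); bot.line_to(P(s,50),DOWN(YAW),rate=200)
    if bot.line_to(P(s,11),rate=120,threshold=10): print("blocked",bot.observe()["eef_pos"]); bot.line_to(P(s,50)); break
    bot.move_gripper(30,20); o=bot.observe(); print(o["time"],o["eef_pos"].round(1),round(o["gripper_width"],1),o["force"].round(1))
    bot.move_gripper(60); bot.line_to(P(s,50),rate=150)
print(bot.observe()["time"])
E
```

```text
[(-73.0, -1.5), (-131.7, -1.9), (-190.9, -5.3)]
4.6333
5.6833 [ 507.5 -108.8   11.8] 36.1 [-1.1 -0.   6. ]
7.6917 [ 502.6 -167.3   11.7] 36.0 [-0.9  1.1  7. ]
9.7083 [ 497.8 -226.3   11.7] 36.1 [-1.7  1.   6.5]
10.475
```

Run:
```python
from h import *
sp=[658,-133.6]; J=0.666
bot.move_to([*sp,60],DOWN(J)); print(bot.observe()["time"])
b=bot.line_to([*sp,5],rate=100,threshold=10); print("blocked",b)
bot.move_gripper(28,60); o=bot.observe(); zg=o["eef_pos"][2]; print(o["time"],o["eef_pos"].round(1),round(o["gripper_width"],1),o["force"].round(1))
bot.line_to([*sp,60],rate=150)
s=-254
bot.move_to(P(s,60),DOWN(YAW)); o=bot.observe(); print(o["time"],o["eef_pos"].round(1),round(o["gripper_width"],1),o["force"].round(1))
bot.line_to(P(s,16),rate=120)
b=bot.line_to(P(s,9.5),rate=20,threshold=4); o=bot.observe(); print(b,o["time"],o["eef_pos"].round(2),o["eef_rot"].round(3),round(o["gripper_width"],1),o["force"].round(1),"zg",zg)
import pickle; p=bot.camera_params("wrist"); save("w2",bot.read_camera("wrist")); pickle.dump(p,open("w2.pkl","wb"))
save("t2",cv2.resize(bot.read_camera("top")[180:320,250:480],None,fx=3,fy=3,interpolation=cv2.INTER_CUBIC))
```

```text
11.2417
blocked False
12.2833 [ 658.6 -133.7    6. ] 35.0 [-0.8  0.8  6.7]
13.7083 [ 492.6 -288.6   59.6] 34.9 [ 0.4  0.2 -1. ]
True 14.5333 [ 492.85 -289.32   11.91] [ 3.142e+00 -1.000e-03 -8.200e-02] 35.2 [-1.7  1.2 11.4] zg 6.0065953470366775
```

View pics/w2.png

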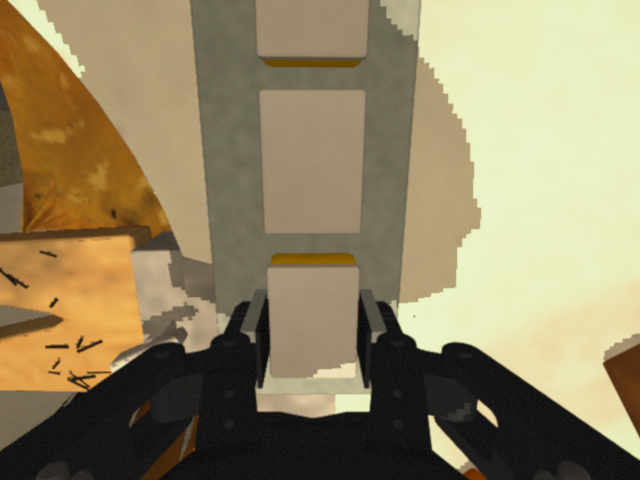

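The row is straight, with the tins centred near column 313 and the spare held square behind tin3. I'll unload it from the board, then push most of the way and check for jamming.

```bash
cat >> h.py <<'E'
def st(tag=""):
    o=bot.observe(); f=o["force"]; print(tag,"t%.2f s%.2f n%.2f z%.2f"%(o["time"],S(o["eef_pos"]),N(o["eef_pos"]),o["eef_pos"][2]),"Fax %.1f"%(-f[:2]@D),"F",f.round(1),"w%.1f"%o["gripper_width"]); return o
E
python3 - <<'E'
from h import *
Z=12.5
bot.line_to(P(-254,Z),rate=20); bot.dwell(.2); st("lift")
for s in (-215,-170,-130,-95):
    b=bot.line_to(P(s,Z),rate=45,threshold=10); st(f"{s} {b}")
    if b: break
bot.dwell(.2); st("rest")
save("t3",cv2.resize(bot.read_camera("top")[200:320,160:460],None,fx=2.6,fy=2.6,interpolation=cv2.INTER_CUBIC))
E
```

```text
lift t15.08 s-253.96 n-0.05 z12.42 Fax -0.0 F [ 0.4  0.  -1.5] w34.8
-215 False t16.10 s-215.08 n-0.06 z12.47 Fax 0.4 F [-0.9 -0.3 -0.8] w34.7
-170 False t17.25 s-169.99 n-0.07 z12.45 Fax -0.5 F [ 0.2  0.4 -1.8] w34.4
-130 False t18.29 s-130.05 n-0.07 z12.47 Fax -0.4 F [ 0.3  0.3 -0.6] w35.2
-95 False t19.22 s-94.95 n-0.10 z12.46 Fax 0.3 F [ 0.4 -0.3 -1.6] w34.7
rest t19.42 s-95.14 n-0.04 z12.49 Fax 0.0 F [-0.7  0.  -1.9] w35.2
```

View pics/t3.png

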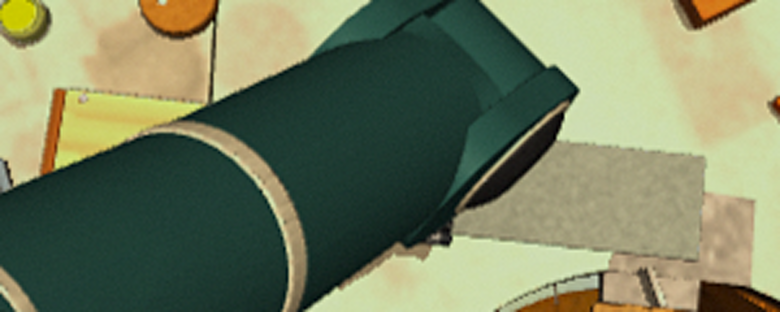

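The arm hides the row in the top view, so I'll check the wrist view.

Run:
```python
from h import *
save("w3",bot.read_camera("wrist"))
```

```text
(no output)
```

View pics/w3.png

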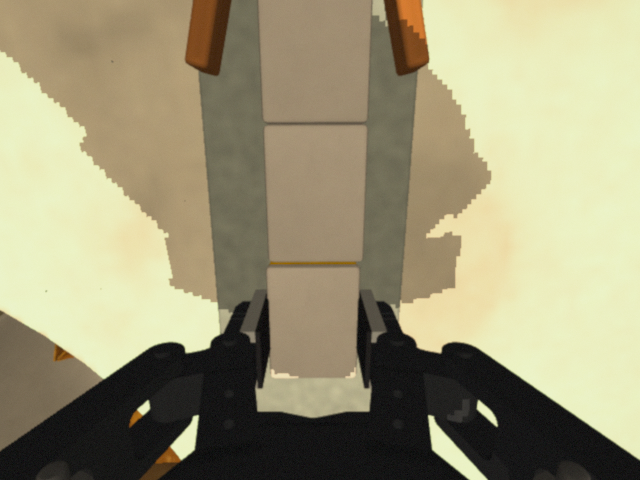

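The row is closed up and centred between the guides. Now I'll feel for the stop slowly.

Run:
```python
from h import *
Z=12.5
b=bot.line_to(P(-70,Z),rate=20,threshold=8); st(b)
if not b:
    b=bot.line_to(P(-24,Z),rate=10,threshold=8); st(b)
for _ in range(3): bot.dwell(.1); st("hold")
```

```text
False t20.92 s-69.93 n0.01 z12.49 Fax 0.0 F [-0.  -0.  -0.5] w34.9
True t24.06 s-34.94 n-0.22 z12.37 Fax 1.4 F [ 0.6 -1.5 -0.4] w34.9
hold t24.16 s-35.16 n-0.36 z12.25 Fax 1.9 F [ 0.2 -1.9 -1.2] w35.1
hold t24.26 s-35.24 n-0.41 z12.20 Fax 1.8 F [ 1.4 -1.9 -0.1] w35.3
hold t24.36 s-35.27 n-0.45 z12.17 Fax 1.6 F [-0.  -1.6 -1.3] w35.1
```

Run:
```python
from h import *
Z=12.5
for k in range(6):
    bot.line_to(P(-34+k,Z),rate=6); bot.dwell(.15)
    o=st(-34+k); 
    if -o["force"][:2]@D>9: break
```

```text
-34 t24.88 s-34.70 n-0.24 z12.41 Fax 5.7 F [-0.1 -5.7 -2.6] w35.0
-33 t25.35 s-33.94 n-0.30 z12.39 Fax 7.7 F [-1.6 -7.6 -2.6] w34.9
-32 t25.82 s-33.13 n-0.35 z12.40 Fax 9.9 F [-1.3 -9.8 -2.6] w35.1
```

Run:
```python
from h import *
Z=12.5
for k in range(6):
    bot.line_to(P(-31+k,Z),rate=6); bot.dwell(.15)
    o=st(-31+k); 
    if -o["force"][:2]@D>13.2: break
```

```text
-31 t26.28 s-32.38 n-0.28 z12.45 Fax 9.9 F [-1.6 -9.8 -2.6] w35.0
-30 t26.75 s-31.57 n-0.32 z12.43 Fax 11.8 F [ -1.4 -11.7  -2.3] w35.4
-29 t27.22 s-30.80 n-0.35 z12.44 Fax 12.0 F [ -2.5 -11.8  -2.1] w35.2
-28 t27.68 s-30.04 n-0.35 z12.47 Fax 13.1 F [ -2.5 -12.9  -1.7] w35.0
-27 t28.15 s-29.20 n-0.33 z12.48 Fax 15.1 F [ -2.3 -15.   -2.3] w35.3
```

The force climbs about 1.7 N/mm, as the spring should, and now reads 15 N in total. Less row friction that leaves roughly 11–14 N on the stop. I'll hold, ease back until the push is nearly gone so nothing springs away, and then release.

Run:
```python
from h import *
Z=12.5
for _ in range(3): bot.dwell(.35); st("press")
for k in range(1,10):
    bot.line_to(P(-27-k,Z),rate=6); bot.dwell(.1); o=st(-27-k)
    if -o["force"][:2]@D<2.2: break
save("w4",bot.read_camera("wrist"))
```

```text
press t28.50 s-29.25 n-0.35 z12.47 Fax 15.7 F [ -2.2 -15.6  -1.4] w35.0
press t28.85 s-29.23 n-0.34 z12.48 Fax 15.3 F [ -3.2 -15.1  -3. ] w35.1
press t29.20 s-29.22 n-0.35 z12.48 Fax 14.2 F [ -2.5 -14.1  -2. ] w34.8
-28 t29.62 s-29.75 n-0.35 z12.43 Fax 12.5 F [ -1.5 -12.4  -1.2] w35.0
-29 t30.03 s-30.46 n-0.32 z12.43 Fax 10.1 F [ -0.5 -10.1  -2.2] w35.2
-30 t30.45 s-31.27 n-0.31 z12.42 Fax 9.7 F [-1.7 -9.6 -2.2] w35.1
-31 t30.87 s-32.09 n-0.31 z12.40 Fax 8.9 F [-1.2 -8.8 -1.7] w34.9
-32 t31.28 s-32.87 n-0.32 z12.39 Fax 7.6 F [-1.2 -7.5 -2.6] w34.9
-33 t31.70 s-33.66 n-0.28 z12.39 Fax 5.6 F [-0.9 -5.5 -2. ] w34.9
-34 t32.12 s-34.40 n-0.26 z12.40 Fax 6.1 F [-1.1 -6.  -2.6] w34.7
-35 t32.53 s-35.14 n-0.06 z12.48 Fax 4.5 F [-1.  -4.4 -1.6] w35.2
-36 t32.95 s-35.89 n0.02 z12.50 Fax 3.4 F [-0.  -3.4 -2.3] w35.0
```

View pics/w4.png

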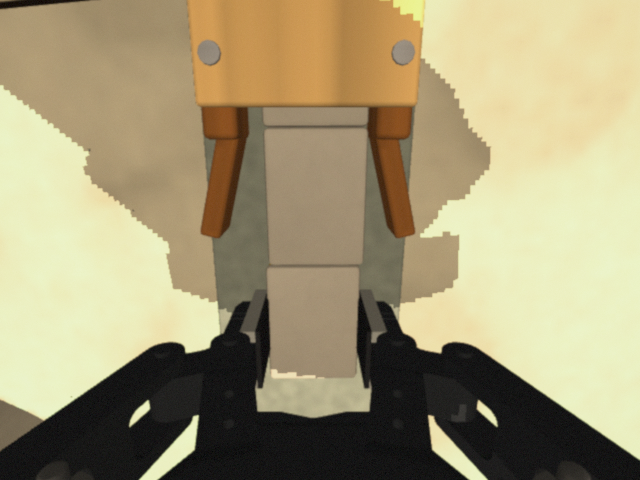

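The tins are closed up, straight and centred. F is 3.4 N, so I'll ease back a little more, set the tin down and release.

Run:
```python
from h import *
s=-36
for _ in range(5):
    s-=0.5; bot.line_to(P(s,12.5),rate=5); bot.dwell(.1); o=st(s)
    if -o["force"][:2]@D<1.4: break
bot.line_to(P(s,12.0),rate=5); st("down")
bot.move_gripper(40); bot.move_gripper(58); st("open")
bot.line_to(P(s,60),rate=100); bot.line_to(P(s-60,150),DOWN(YAW),rate=200); st("clear")
import pickle; p=bot.camera_params("wrist"); save("w5",bot.read_camera("wrist")); pickle.dump(p,open("w5.pkl","wb"))
```

```text
-36.5 t33.35 s-36.39 n0.05 z12.53 Fax 2.1 F [-0.6 -2.1 -1.8] w34.8
-37.0 t33.70 s-36.91 n0.04 z12.51 Fax 0.5 F [ 0.8 -0.6 -1.3] w34.8
down t33.95 s-36.99 n0.03 z11.99 Fax 0.4 F [-0.  -0.4 -0.9] w35.0
open t34.49 s-37.00 n-0.00 z12.01 Fax -0.4 F [0.6 0.4 1. ] w58.0
clear t35.82 s-96.14 n-0.40 z149.01 Fax -0.4 F [-0.2  0.4 -0.5] w57.6
```

View pics/w5.png

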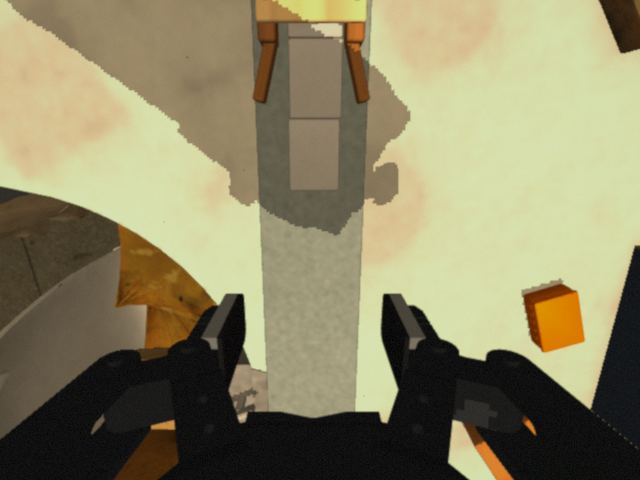

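Run:
```python
from h import *
bot.move_to([420,-330,330],DOWN(YAW)); bot.dwell(.3)
im=cv2.imread("pics/w5.png")[:,:,::-1]; t=bot.read_camera("top"); st()
g=lambda a,f:cv2.resize(a,None,fx=f,fy=f,interpolation=cv2.INTER_CUBIC)
save("fin",np.hstack([g(im[15:205,245:380],3),g(t[160:350,160:287],3)]))
a=im[30:130,300:330].astype(int).sum(2).mean(1); print(a.round(0).astype(int).tolist()[75:100],a[:20].round(0).astype(int).tolist())
```

```text
t37.30 s-300.21 n-68.46 z329.71 Fax -0.3 F [ 0.1  0.3 -0.1] w58.0
[353, 352, 352, 352, 352, 352, 352, 352, 352, 351, 349, 340, 299, 254, 303, 358, 373, 377, 378, 376, 377, 376, 375, 376, 374] [451, 430, 422, 410, 396, 381, 326, 249, 280, 344, 365, 369, 368, 369, 367, 367, 367, 367, 367, 367]
```

View pics/fin.png

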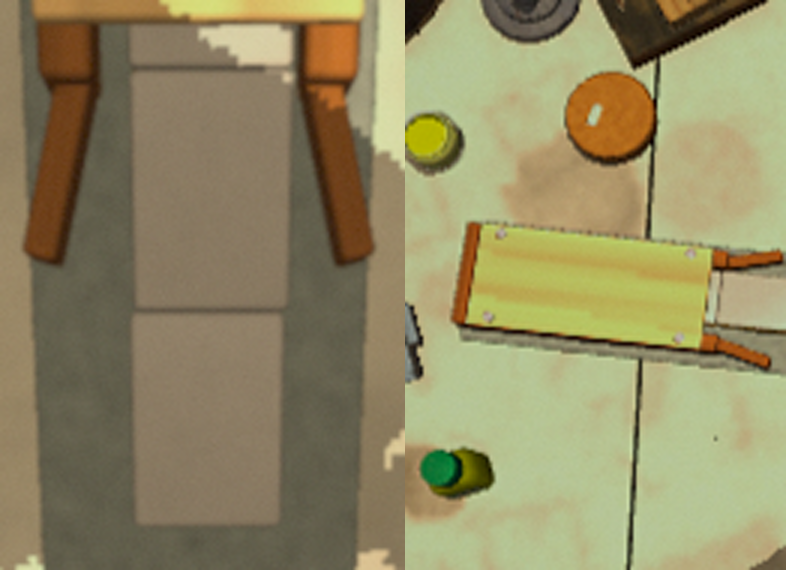

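The visible seams are equally tight and the row is straight. The jar, wax tin and bottle are where they were, so I'm handing in.

Run:
```python
from cell import bot
print(bot.hand_in(), bot.observe()["time"])
```

```text
the job is handed in; nothing more can be done
the job is handed in; nothing more can be done
```

The spare tin is now fourth in the row, all four tins have been slid in onto the sprung stop, and the job was handed in at about 37 s of the 64 s allowed.

- **Setting up:** I first squared each of the three tins on the lane line with a light squeeze. I then gripped the white spare, set it behind tin3 and used it to push the row in.
- **Pressing the stop:** I met the stop with the first tin's face about 138 mm in. From there the force rose by roughly 1.7 N/mm to about 15 N. I held that for about 1 s; allowing 1–4 N for friction, the stop saw about 11–14 N with 8–9 mm of give.
- **Letting go:** I eased back until the push was about 0.5 N, so nothing would spring away, then set the tin down, opened the jaws and moved clear.
- **Last checks:** The two seams that can be seen are tight and alike, and the row is straight and centred between the guides. The flux jar, wax tin and green bottle look unmoved. I never reached near the orange look-alikes, but only one of them was in a closing picture.
- **Not confirmed:** The cover hides the first tin and the seam behind it, so their contact is judged only from the force readings. One slow approach move stopped on its 8 N limit, yet the force read only about 1–2 N just after. I took this for damping in the stop, and the steady rise that followed fits that.

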